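Back the ring-dividing wheel off one notch

TASK

The ring-dividing wheel on the bench was indexed one notch too far: with a fingertip, lift its pawl well clear of the teeth, push the wheel backward (clockwise seen from above) by one notch, then push the pawl fully down again, home in the new notch. Nothing needs gripping: only touch and push, do not turn the wheel forward from where it starts, and leave the other things on the bench where they stand.

Things in the scene. Friction and masses are not known exactly. Their poses are not given: they have to be found in the camera images.
- stand: Grey base plate of the dividing stand, fixed to the bench, 190 mm (its x) by 270 mm (its y, -100 to +170 mm), 14 mm thick. Origin on the bench surface exactly under the wheel's axis; z up; +y points from the wheel's axis to the pawl's bracket. All 'stand' coordinates below are in this frame.
- wheel (a joint): Turn of the wheel, rad: 0 at the start, negative = backward = clockwise from above; one notch = 0.524. Slight friction (about 1 N at the peg), stays where left. With the pawl down a steep tooth face blocks it after 0.05 backward. The pawl goes home if the wheel is within about 0.1 short to 0.05 past the notch; shorter, it stays up on a tooth's slope; further past, it lands on top of the next tooth.
- pawl (a joint): Swing of the pawl about its hinge, rad: 0 = fully down, home in a notch (as at the start); about 0.2 = nose clear of the teeth; 0.8 = fully up, against its stop. The hinge is stiff: the pawl stays at whatever angle it is left, it does not drop by itself. Lower it by pushing the horn back until it stops.
- peg_top (a point): Centre of the top of the wheel's one upright peg: dark steel, 12 mm diameter, 45 mm from the wheel's axis, 50 mm tall, top at z = 86 mm. At the start it stands 15 degrees from the stand's +x axis towards +y; one notch backward takes it to 15 degrees on the other side.
- jar_mid (a point): Bystander: small green glass jar with a metal lid, 44 mm diameter, 50 mm tall, loose; point half-way up.
- burnisher_mid (a point): Bystander: wooden pear-shaped burnisher handle standing on its head, 42 mm widest diameter, 78 mm tall, loose; point 20 mm above its foot.
- clamp_mid (a point): Bystander: wooden ring clamp with a brass band, 80 by 24 by 20 mm, lying loose; point at its centre.
- pliers_mid (a point): Bystander: small pliers with green handles, 130 mm long, 12 mm thick, lying loose; point near the joint.
- wheel_mid (a point): Centre of the flat brass wheel's top face, z = 36 mm, on its vertical axis. Wheel diameter 176 mm. 12 saw-teeth, 30 degrees each, stand up 12 mm (to z = 48 mm) on a ring between radius 65 and 86 mm. In the middle a wooden hub, radius 16 mm, with a small ring on it, up to z = 56 mm.
- hinge (a point): Middle of the pawl's hinge pin, which runs along the stand's x at y = 128 mm, z = 53 mm, between two cheeks (36 mm wide over all, y 111 to 145 mm, up to z = 62 mm). Behind them the pawl's stop block, y 135 to 143 mm, up to z = 73 mm.
- horn_top (a point): Centre of the top of the pawl's upright finger horn, a dark steel bar 18 mm wide (stand x) and 6 mm thick (y) standing 58 mm up from the pawl's arm close to the hinge. Pawl down: stand x 0, y 115, z 111 mm; pawl fully up: y 160, z 103 mm. Pushed towards stand +y (away from the wheel) it lifts the nose, pushed back towards -y it lowers it. About 2 N to lift, 1 N to lower.
- nose (a point): Lower tip of the pawl's nose, 8 mm wide, at the arm's free end. Pawl down: stand x 0, y 67 mm, z 39 mm, in the teeth; fully up about z = 87 mm. The arm, 16 mm wide and 6 mm thick, runs from the hinge over the tooth ring; pawl down it lies level at z 50 to 56 mm, y 65 to 134 mm.

How it is judged (in metres and radians):
On the way, in this order (a step that is already met when the one before it is completed fails the run):
1. the pawl is lifted clear of the teeth, the wheel not yet turned (value of joint pawl above 0.22 rad and value of joint wheel above -0.12 rad), for 0.2 s.
2. with the pawl up, the wheel is pushed backward (value of joint pawl above 0.18 rad and value of joint wheel below -0.2 rad), for 0.1 s.
At the end, for the whole second after the job is handed in: The pawl is down in the teeth again (joint below 0.05 rad), the wheel stands one notch back from its start (-0.524 rad, within 0.1 rad), and both are at rest (value of joint pawl below 0.05 rad and value of joint wheel between -0.624 and -0.424 rad and velocity of joint wheel between -0.05 and 0.05 rad/s and velocity of joint pawl between -0.05 and 0.05 rad/s); the robot touches nothing.
It fails at once if the wheel is turned forward by more than a third of a notch (value of joint wheel above 0.17 rad).
It fails at once if the wheel is turned back much further than one notch (value of joint wheel below -0.85 rad).
It fails at once if a bystander is lifted or pushed away (distance of any of jar_mid, burnisher_mid, clamp_mid, pliers_mid from where it was at the start of the episode above 0.02 m).
It also fails if it takes over 45 s, if anything falls off the work surface, if the arm or the gripper's body presses on something with over 40 N, if the wrist force passes 120 N, or if a joint passes its speed limit or range.

ROBOT

A 6-joint arm with a two-finger parallel gripper is mounted at the origin on the work surface. World frame = base frame: x ahead of the robot, y to its left, z up, the work surface at z = 0. Lengths are in mm, angles in rad, forces in N, time in s.
With the tool pointing down it reaches from about 225 to 725 mm from the base axis. Payload 3.1 kg.
Tool frame: the origin (TCP) lies at the very end of the fingers, on their centre line; the grasp point (between the pads) lies 19 mm behind it; z points along the fingers, x is the direction in which the jaws open and shut, and the axes are right-handed (so a half turn about z gives the same grasp; the last joint's range is limited). The gripper opens to 85 mm and grips with 20 to 120 N. Pads are 22 mm wide; open, the fingers measure 114 mm over their backs; the gripper's body (76 mm by 85 mm) begins 54 mm behind the grasp point. The pads swing forward as they close: fully open they stand 13 mm farther back than shut.
Start: joints at [-1.396, 0.048, 0.099, 1.622, 0, 1.443], TCP at [156.537, -501.112, 231.312] pointing down, gripper open.
Joint ranges: [-2.91, 2.91], [-0.99, 1.94], [-1.21, 1.42], [-2.12, 2.29], [-1.49, 1.47], [-3.14, 3.14]. Speed limits (rad/s): [2.79, 2.79, 3.14, 3.14, 3.14, 3.14].

INTERFACE

Orientations are given as a unit quaternion [w, x, y, z].
In Python, from station import manip, vision, sign_off gives the robot as it stands. The module is installed in compiled form; this text tells all that it offers.
- The arm moves only by the shell command python3 -m handwheel 'ROWS' [OPENING] [FORCE]. ROWS is JSON, a list of rows, each an object with "xyz": the shift along the tool's x, y, z in m, a list of three; "rotation": the turn, a rotation vector about the tool's x, y, z in degrees, a list of three. In form: [{"xyz": [x, y, z], "rotation": [rx, ry, rz]}, ...]. A call has 1 to 5 rows; each row is the pose to reach, as a shift and turn from the pose commanded when the call began, along the tool's axes at that moment; what a row does not reach only later rows make up. A row lasts 1/10 s, in which the tool goes at most 50 mm and 8.59 degrees, less where a joint would pass 70% of its speed; a pose out of reach is approached as far as the arm can. A call with a gripper value outside its range is refused whole. OPENING is the finger opening in m, from 0 to 0.0854, set as the call begins (- or left out, the last holds). The fingers move at their own pace and stop on an object; FORCE is the grip in N (left out, the last holds). Time passes only in rows, so rows that repeat a pose let the fingers close. It gives the time, the measured TCP pose, the force and the opening at its end, in the units of the state.
- manip.sense(): the state, without advancing time (a new reading comes with each control period).
- vision.camera(name): name is "scene" or "top" or "wrist"; returns a dict with "image" (384x512x3 uint8, blue, green, red), "fovy" (degrees; the focal length in pixels is half the picture's height over the tangent of half this angle, whatever the lens; pixels are square), "cx", "cy" (the principal point, pixels), "view" (4x4, takes a point from world to camera coordinates). Camera axes: x right, y down, z forward; pixel columns grow to the right and rows downward; lengths in mm; the calibration is good to about 2 mm. A picture is of the moment at which its call begins. There is no depth.
- sign_off(): hands the job in, once; it reports no verdict.
The state is a dict: "time": time; "q": joint angles; "dq": joint speeds; "joint_efforts": joint torques, N m; "position": TCP position; "ee_rot": TCP orientation; "force": force on the tool from outside, world axes, zero at the start; "torque": the same for the moment, N m; "finger_gap": finger opening in mm.
Only numpy, scipy, OpenCV 4.12 (cv2) and the standard library are available. Lean on these libraries where they do the work, as an engineer would, in place of code of your own. Each camera call takes 0.05 s, during which the arm holds its last target.

## Working session

There is one attempt and no reset: what is moved stays moved. The work goes in short steps, Python scripts to look and compute and a shell command to move; the robot and the scene stay as the last step left them, time stands still between calls to the robot, and variables do not carry over. Pictures are saved under pics/ and viewed, and the job is handed in when it is done.

```bash
mkdir -p pics; python3 - <<'E'
from station import manip, vision
import cv2, numpy as np
for n in ("scene","top","wrist"):
    c=vision.camera(n); cv2.imwrite(f"pics/{n}0.png",c["image"]); print(n,c["fovy"],c["cx"],c["cy"],np.round(c["view"],4).tolist())
print(manip.sense())
E
```

```text
scene 56.394747125572856 263.73769087668444 180.74244638065198 [[0.7514, 0.6596, -0.0173, -373.6545], [0.477, -0.5612, -0.6764, -240.4386], [-0.4558, 0.5, -0.7364, 1052.0074], [0.0, 0.0, 0.0, 1.0]]
top 50.22438269535656 257.8634216281011 202.55298191079424 [[0.0511, -0.9987, -0.0036, -108.6074], [-0.9744, -0.0491, -0.2195, 574.3877], [0.2191, 0.0147, -0.9756, 698.8494], [0.0, 0.0, 0.0, 1.0]]
wrist 71.07034637426209 252.5170237737996 191.86688289922103 [[0.2979, -0.9546, -0.0035, -525.3879], [-0.9141, -0.2864, 0.2872, -36.9637], [-0.2752, -0.0823, -0.9579, 380.7013], [0.0, 0.0, 0.0, 1.0]]
{'time': 0.15, 'q': array([-1.39579362e+00,  4.86086890e-02,  9.79206692e-02,  1.62201733e+00,
        1.33370857e-05,  1.44298856e+00]), 'dq': array([ 0.00074633, -0.00330187,  0.00502613,  0.00011891, -0.00014237,
        0.00058528]), 'joint_efforts': array([ 1.61271648e-03, -3.39259136e+01,  3.20424199e+01,  1.53973413e-02,
       -1.09385255e-04, -1.76113726e-06]), 'position': array([ 156.45835636, -500.62611158,  230.35289983]), 'ee_rot': array([-6.63652576e-04,  8.05668292e-01, -5.92366181e-01, -6.86075291e-04]), 'force': array([-0.49181575, -0.32310875,  0.75030628]), 'torque': array([ 0.00195239, -0.04321815,  0.05353106]), 'finger_gap': 85.67846959421809}
```

View pics/top0.png

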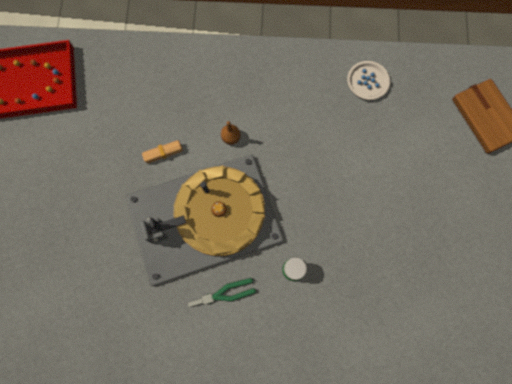

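View pics/scene0.png

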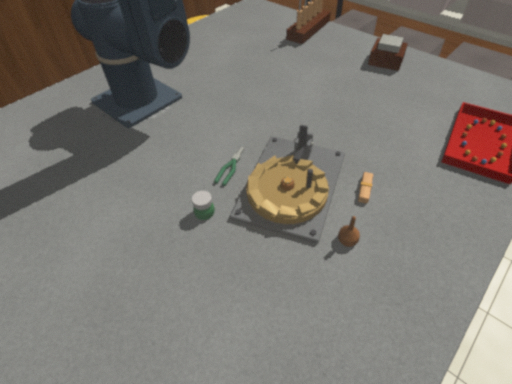

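View pics/wrist0.png

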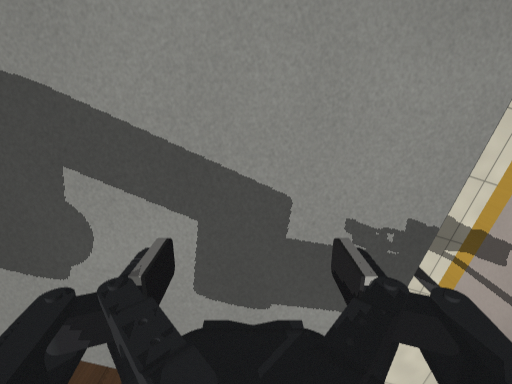

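The views show the wheel (top: hub ~(219,209)), the peg at ~(206,187), the pawl bracket at ~(155,230), and the clamp, burnisher, jar and pliers around the stand. I'll zoom in to get more accurate pixel positions.

```bash
cat > h.py <<'E'
import numpy as np
def ray(c,u,v):
    f=c["image"].shape[0]/2/np.tan(np.radians(c["fovy"])/2); V=np.array(c["view"]); R,t=V[:3,:3],V[:3,3]
    return -R.T@t, R.T@np.array([(u-c["cx"])/f,(v-c["cy"])/f,1.])
def plane(c,u,v,z):
    o,d=ray(c,u,v); return o+d*(z-o[2])/d[2]
def proj(c,p):
    f=c["image"].shape[0]/2/np.tan(np.radians(c["fovy"])/2); V=np.array(c["view"]); q=V[:3,:3]@np.array(p,float)+V[:3,3]
    return np.array([c["cx"]+f*q[0]/q[2],c["cy"]+f*q[1]/q[2]])
def tri(obs):
    A=np.zeros((3,3));b=np.zeros(3)
    for c,u,v in obs:
        o,d=ray(c,u,v); d/=np.linalg.norm(d); M=np.eye(3)-np.outer(d,d);A+=M;b+=M@o
    return np.linalg.solve(A,b)
E
python3 - <<'E'
import cv2
a=cv2.imread("pics/top0.png")[140:300,120:320]; cv2.imwrite("pics/topz.png",cv2.resize(a,None,fx=3.75,fy=3.75,interpolation=2))
a=cv2.imread("pics/scene0.png")[115:245,220:380]; cv2.imwrite("pics/scz.png",cv2.resize(a,None,fx=4.5,fy=4.5,interpolation=2))
E
```

```text
(no output)
```

View pics/topz.png

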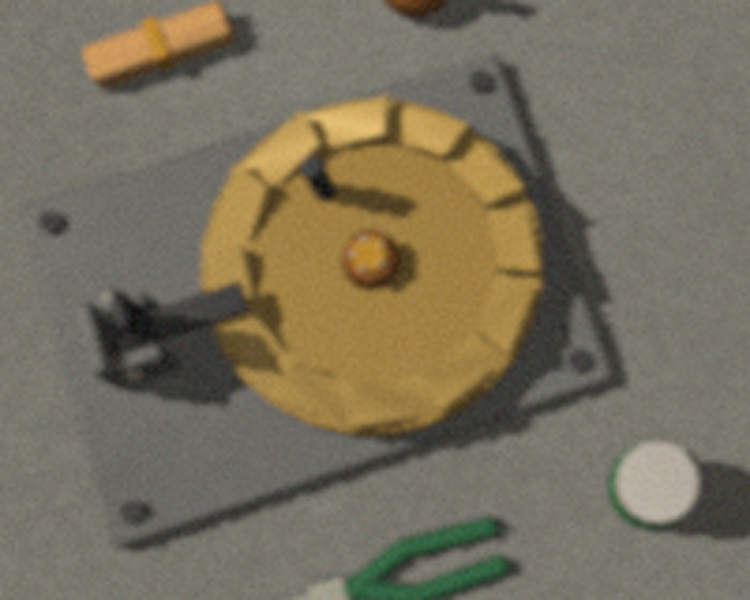

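View pics/scz.png

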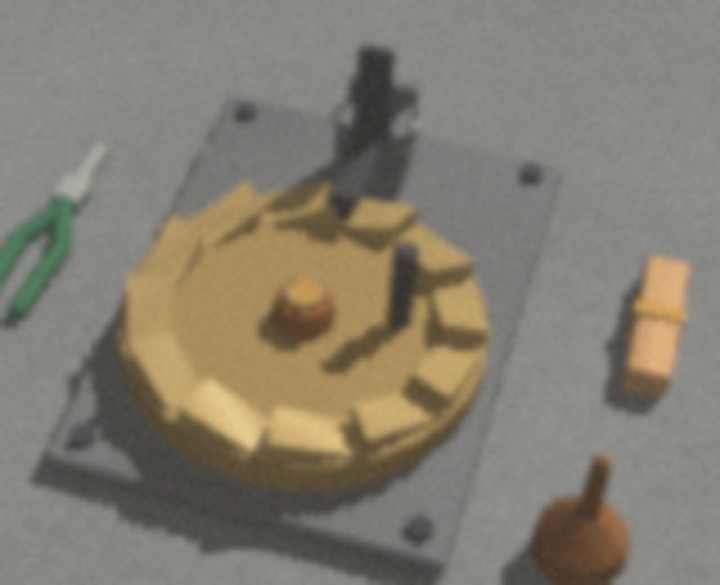

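```bash
python3 - <<'E'
from station import vision
from h import *
T=vision.camera("top");S=vision.camera("scene")
t=lambda x,y:((x+.5)/3.75-.5+120,(y+.5)/3.75-.5+140)
s=lambda x,y:((x+.5)/4.5-.5+220,(y+.5)/4.5-.5+115)
bt=[(483,82),(53,223),(135,512),(582,361)]; bs=[(417,528),(530,174),(244,112),(80,436)]
P=[]
for a,b in zip(bt,bs):
    p=plane(T,*t(*a),16);q=plane(S,*s(*b),16);print("bolt",p.round(1),q.round(1));P.append((p+q)/2)
P=np.array(P)
d=(P[1]-P[0]+P[2]-P[3]);yaw=np.arctan2(d[1],d[0]);print("stand y dir deg",np.degrees(yaw), np.linalg.norm(P[1]-P[0]),np.linalg.norm(P[1]-P[2]))
d=(P[0]-P[3]+P[1]-P[2]);print("x dir",np.degrees(np.arctan2(d[1],d[0])))
print("hub",plane(T,*t(370,250),56),plane(S,*s(306,293),56))
print("peg",plane(T,*t(316,160),86),plane(S,*s(405,247),86))
print("horn",plane(T,*t(108,298),111),plane(S,*s(377,50),111))
a=np.arctan2
pc=P.mean(0); print("bolt centre",pc)
E
```

```text
bolt [674.  -55.2  16. ] [673.3 -55.2  16. ]
bolt [584.5 167.9  16. ] [585.5 167.1  16. ]
bolt [436.5 108.6  16. ] [437.  107.3  16. ]
bolt [ 525.1 -115.    16. ] [ 525.6 -114.7   16. ]
stand y dir deg 111.70451179998095 239.68654220422243 159.76825753395067
x dir 21.902774304226558
hub [569.93271303  -5.42097528  56.        ] [570.8655229   -6.87829172  56.        ]
peg [607.04246132  20.69964695  86.        ] [603.72824008  21.62281161  86.        ]
horn [529.72092411 107.3837612  111.        ] [527.35931602  99.49176081 111.        ]
bolt centre [555.18800351  26.35492137  16.        ]
```

```bash
cat >> h.py <<'E'
O=np.array([569.,-6.1]);YW=np.radians(21.8);XD=np.array([np.cos(YW),np.sin(YW)]);YD=np.array([-XD[1],XD[0]])
def report(tx=None,ty=None,tz=None):
    "stand coords of TCP, and shift in tool axes (m) + rotation about tool z to reach stand (tx,ty,tz)"
    from station import manip
    from scipy.spatial.transform import Rotation as Ro
    s=manip.sense();R=Ro.from_quat(np.roll(s["ee_rot"],-1)).as_matrix();p=s["position"];d=p[:2]-O
    print("t",round(s["time"],2),"stand",round(d@XD,1),round(d@YD,1),round(p[2],1),"xyaw",round(np.degrees(np.arctan2(R[1,0],R[0,0])),2),"tilt",R[:,2].round(3),"F stand",round(s["force"][:2]@XD,1),round(s["force"][:2]@YD,1),round(s["force"][2],1),"gap",round(s["finger_gap"],1),"q",s["q"].round(2))
    if tx is not None:
        w=np.append(O+tx*XD+ty*YD,tz); print("shift m",(R.T@(w-p)/1000).round(4))
        D=R.T@np.column_stack([np.append(XD,0),np.append(-YD,0),[0,0,-1]]);print("rot deg",np.degrees(Ro.from_matrix(D).as_rotvec()).round(2))
E
python3 -m handwheel '[{"xyz":[-0.16,-0.19,0],"rotation":[0,0,-42]},{"xyz":[-0.16,-0.19,0],"rotation":[0,0,-42]},{"xyz":[-0.16,-0.19,0],"rotation":[0,0,-42]},{"xyz":[-0.16,-0.19,0],"rotation":[0,0,-42]},{"xyz":[-0.16,-0.19,0],"rotation":[0,0,-42]}]' 0 20
python3 -c "from h import *;report(0,90,180)"
```

```text
time: 0.75
position: [290.8, -290.0, 231.3]
ee_rot: [0.0, 0.965, -0.262, 0.0]
force: [1.1, 0.5, -0.1]
finger_gap: 12.4
t 0.75 stand -363.7 -160.3 231.3 xyaw -30.36 tilt [ 0.001 -0.    -1.   ] F stand 1.2 0.0 -0.1 gap 12.4 q [-0.95 -0.25 -0.18  1.64  0.    1.15]
shift m [ 0.0254 -0.4407  0.0513]
rot deg [ 1.000e-02 -3.000e-02 -5.216e+01]
```

```bash

python3 -m handwheel '[{"xyz":[0.012,-0.22,0],"rotation":[0,0,-40]},{"xyz":[0.012,-0.22,0],"rotation":[0,0,-40]},{"xyz":[0.012,-0.22,0],"rotation":[0,0,-40]},{"xyz":[0.012,-0.22,0],"rotation":[0,0,-40]},{"xyz":[0.012,-0.22,0],"rotation":[0,0,-40]}]'
python3 -c "from h import *;report(0,85,180)"
```

```text
time: 1.25
position: [414.1, -105.1, 231.3]
ee_rot: [-0.001, 0.996, 0.086, 0.001]
force: [0.3, -0.9, -0.5]
finger_gap: -0.2
t 1.25 stand -180.6 -34.3 231.3 xyaw 9.9 tilt [ 0.001  0.001 -1.   ] F stand -0.1 -1.0 -0.5 gap -0.2 q [-0.41 -0.21 -0.14  1.64  0.    0.99]
shift m [ 0.1521 -0.154   0.0517]
rot deg [ -0.05  -0.07 -11.9 ]
```

```bash

python3 -m handwheel '[{"xyz":[0.152,-0.154,0.03],"rotation":[0,0,-12]},{"xyz":[0.152,-0.154,0.03],"rotation":[0,0,-12]},{"xyz":[0.152,-0.154,0.03],"rotation":[0,0,-12]},{"xyz":[0.152,-0.154,0.03],"rotation":[0,0,-12]},{"xyz":[0.152,-0.154,0.03],"rotation":[0,0,-12]}]'
python3 - <<'E'
from h import *
from station import vision
import cv2
report(0,88,90)
for n in ("wrist","scene","top"):
    c=vision.camera(n);a=c["image"]
    if n=="scene": a=cv2.resize(a[40:260,180:400],None,fx=2.7,fy=2.7)
    if n=="top": a=cv2.resize(a[130:310,110:330],None,fx=3,fy=3)
    cv2.imwrite(f"pics/{n}1.png",a)
E
```

```text
time: 1.75
position: [538.7, 71.8, 199.6]
ee_rot: [-0.001, 0.982, 0.187, -0.0]
force: [-0.6, -0.3, -0.0]
finger_gap: -0.1
t 1.75 stand 0.8 83.6 199.6 xyaw 21.58 tilt [-0.001  0.001 -1.   ] F stand -0.7 -0.0 -0.0 gap -0.1 q [0.01 0.09 0.08 1.56 0.   1.2 ]
shift m [-0.0008 -0.0042  0.1096]
rot deg [-0.1   0.04 -0.22]
```

View pics/wrist1.png

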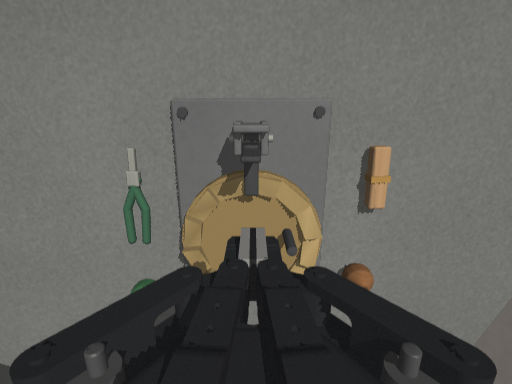

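View pics/scene1.png

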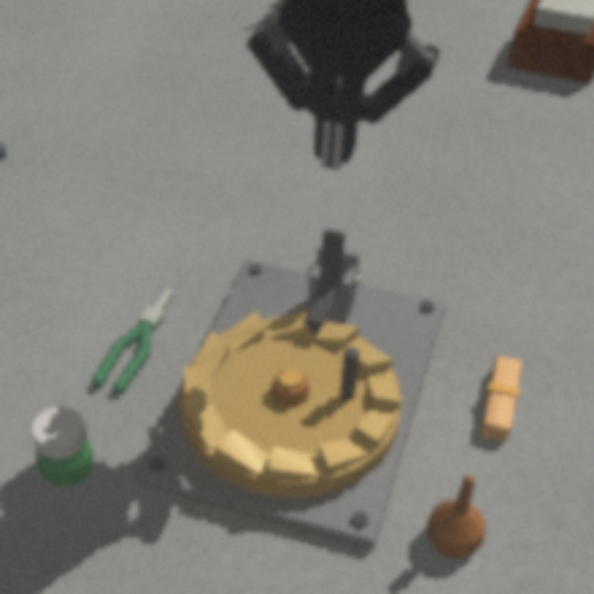

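View pics/top1.png

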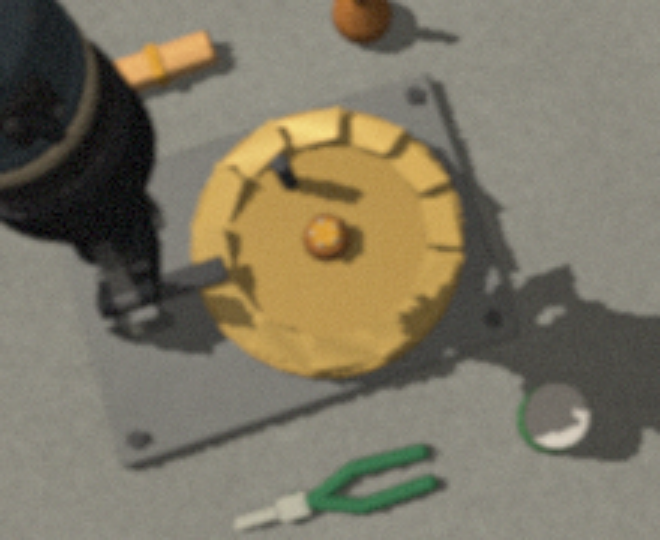

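```bash

python3 -m handwheel '[{"xyz":[-0.001,-0.003,0.05],"rotation":[0,0,0]},{"xyz":[-0.001,-0.003,0.107],"rotation":[0,0,0]},{"xyz":[-0.001,-0.003,0.107],"rotation":[0,0,0]},{"xyz":[-0.001,-0.003,0.107],"rotation":[0,0,0]}]'
python3 - <<'E'
from h import *
from station import vision
import cv2
report(0,100,92)
for n in ("wrist","scene"):
    c=vision.camera(n);a=c["image"]
    if n=="scene": a=cv2.resize(a[40:260,180:400],None,fx=2.7,fy=2.7)
    cv2.imwrite(f"pics/{n}2.png",a)
E
```

```text
time: 2.3
position: [533.2, 69.4, 92.7]
ee_rot: [-0.0, 0.983, 0.185, -0.003]
force: [0.7, -0.3, 0.1]
finger_gap: 0.1
t 2.3 stand -5.2 83.4 92.7 xyaw 21.26 tilt [-0.005 -0.    -1.   ] F stand 0.6 -0.5 0.1 gap 0.1 q [ 0.    0.1  -0.12  1.35 -0.    1.2 ]
shift m [ 0.005  -0.0166  0.0007]
rot deg [-0.09  0.28 -0.54]
```

View pics/wrist2.png

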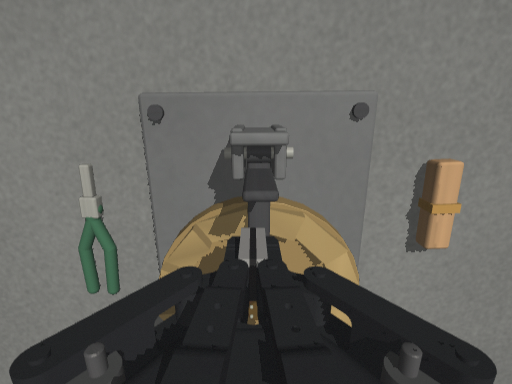

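View pics/scene2.png

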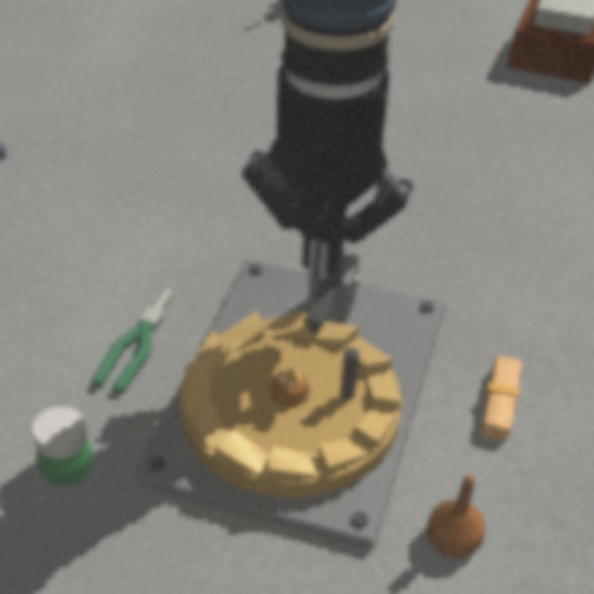

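```bash

python3 -m handwheel '[{"xyz":[0.005,-0.008,0],"rotation":[0,0,0]},{"xyz":[0.005,-0.014,0],"rotation":[0,0,0]},{"xyz":[0.005,-0.018,0],"rotation":[0,0,0]},{"xyz":[0.005,-0.022,0],"rotation":[0,0,0]},{"xyz":[0.005,-0.022,0],"rotation":[0,0,0]}]'
python3 -c "from h import *;report(0,120,92)"
```

```text
time: 2.9
position: [533.2, 93.0, 95.5]
ee_rot: [0.001, 0.983, 0.186, 0.001]
force: [0.7, -1.2, -0.3]
finger_gap: 0.1
t 2.9 stand 3.5 105.3 95.5 xyaw 21.39 tilt [ 0.003 -0.001 -1.   ] F stand 0.2 -1.4 -0.3 gap 0.1 q [ 0.05  0.1  -0.12  1.35 -0.    1.25]
shift m [-0.0036 -0.0147  0.0034]
rot deg [ 0.11 -0.12 -0.41]
```

```bash

python3 -m handwheel '[{"xyz":[0,-0.004,0.001],"rotation":[0,0,0]},{"xyz":[0,-0.008,0.002],"rotation":[0,0,0]},{"xyz":[-0.002,-0.012,0.002],"rotation":[0,0,0]},{"xyz":[-0.002,-0.016,0.002],"rotation":[0,0,0]},{"xyz":[-0.002,-0.016,0.002],"rotation":[0,0,0]}]'
python3 - <<'E'
from h import *
from station import vision
import cv2
report(0,95,92)
for n in ("wrist","scene"):
    c=vision.camera(n);a=c["image"]
    if n=="scene": a=cv2.resize(a[40:260,180:400],None,fx=2.7,fy=2.7)
    cv2.imwrite(f"pics/{n}3.png",a)
E
```

```text
time: 3.4
position: [524.3, 107.9, 92.3]
ee_rot: [-0.001, 0.983, 0.186, 0.0]
force: [1.0, -1.0, 1.3]
finger_gap: -0.0
t 3.4 stand 0.8 122.4 92.3 xyaw 21.39 tilt [-0.     0.001 -1.   ] F stand 0.6 -1.3 1.3 gap -0.0 q [ 0.08  0.09 -0.13  1.35  0.    1.27]
shift m [-0.0006  0.0274  0.0002]
rot deg [-0.07 -0.02 -0.41]
```

View pics/wrist3.png

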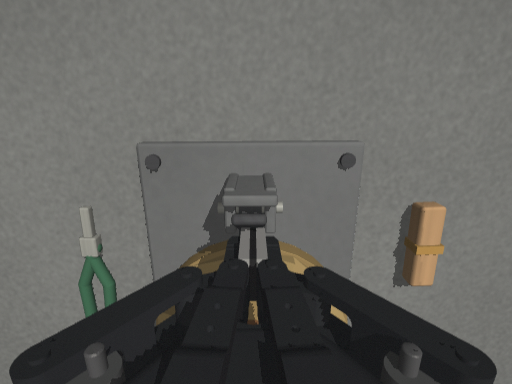

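View pics/scene3.png

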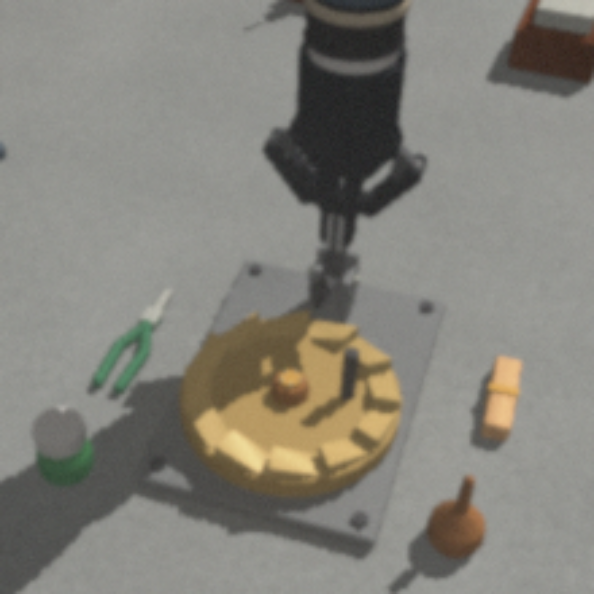

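```bash

python3 -m handwheel '[{"xyz":[0,0.006,-0.005],"rotation":[0,0,0]},{"xyz":[0,0.012,-0.05],"rotation":[0,0,0]},{"xyz":[0,0.03,-0.08],"rotation":[0,0,0]},{"xyz":[0.03,0.07,-0.08],"rotation":[0,0,0]},{"xyz":[0.044,0.09,-0.08],"rotation":[0,0,0]}]'
python3 - <<'E'
from h import *
from station import vision
import cv2
report(44,42,70)
for n in ("wrist","scene","top"):
    c=vision.camera(n);a=c["image"]
    if n=="scene": a=cv2.resize(a[80:260,200:400],None,fx=3,fy=3)
    if n=="top": a=cv2.resize(a[130:310,110:330],None,fx=3,fy=3)
    cv2.imwrite(f"pics/{n}4.png",a)
E
```

```text
time: 4.0
position: [600.4, 37.4, 173.5]
ee_rot: [0.0, 0.983, 0.185, 0.001]
force: [-0.1, 0.2, -0.4]
finger_gap: 0.2
t 4.0 stand 45.3 28.7 173.5 xyaw 21.29 tilt [ 0.003 -0.    -1.   ] F stand -0.0 0.2 -0.4 gap 0.2 q [-0.05  0.24  0.2   1.53  0.    1.15]
shift m [-0.0017 -0.0134  0.1035]
rot deg [ 0.06 -0.13 -0.51]
```

View pics/wrist4.png

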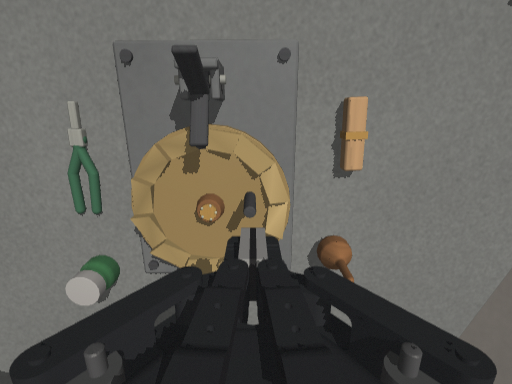

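View pics/scene4.png

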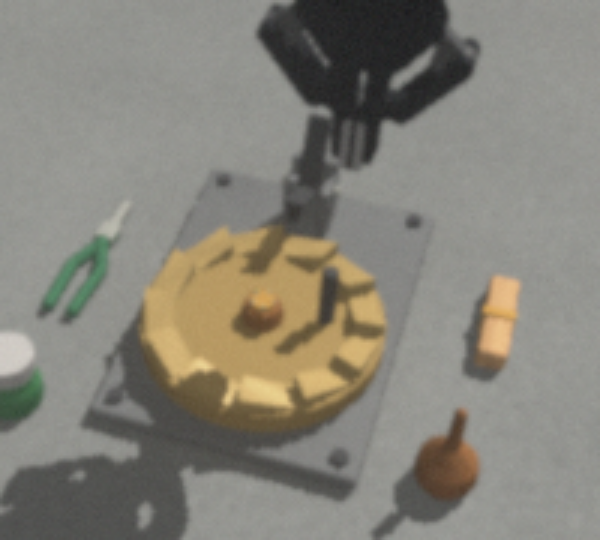

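View pics/top4.png

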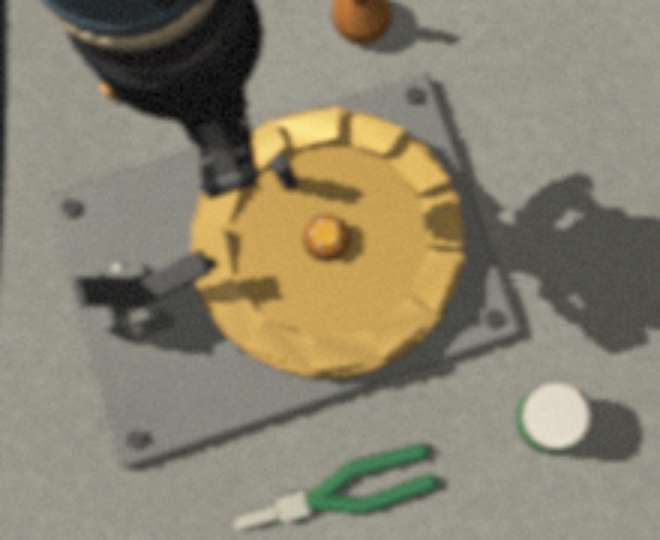

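```bash

python3 - <<'E'
from h import *
from station import vision
c={n:vision.camera(n) for n in("wrist","scene","top")}
for th in (0,.3,.4,.5,.6,.7,.8):
    y=128-13*np.cos(th)+58*np.sin(th);z=53+58*np.cos(th)+13*np.sin(th)
    p=np.append(O+y*YD,z); print(th,[proj(c[n],p).round(0) for n in c])
E
python3 -m handwheel '[{"xyz":[-0.001,-0.014,0],"rotation":[0,0,0]},{"xyz":[-0.001,-0.014,0.04],"rotation":[0,0,0]},{"xyz":[-0.001,-0.014,0.08],"rotation":[0,0,0]},{"xyz":[-0.001,-0.014,0.105],"rotation":[0,0,0]},{"xyz":[-0.001,-0.014,0.105],"rotation":[0,0,0]}]'
python3 - <<'E'
from h import *
from station import vision
import cv2
report(44,29,68)
for n in ("wrist","scene"):
    c=vision.camera(n);a=c["image"]
    if n=="scene": a=cv2.resize(a[80:260,200:400],None,fx=3,fy=3)
    cv2.imwrite(f"pics/{n}5.png",a)
E
```

```text
0 [array([190.,  93.]), array([303., 125.]), array([152., 221.])]
0.3 [array([188.,  65.]), array([305., 120.]), array([142., 224.])]
0.4 [array([187.,  56.]), array([306., 119.]), array([139., 226.])]
0.5 [array([187.,  47.]), array([307., 118.]), array([136., 227.])]
0.6 [array([187.,  39.]), array([307., 117.]), array([133., 228.])]
0.7 [array([187.,  31.]), array([308., 116.]), array([130., 229.])]
0.8 [array([188.,  24.]), array([308., 116.]), array([128., 230.])]
time: 4.8
position: [586.9, 53.6, 62.2]
ee_rot: [-0.001, 0.983, 0.186, -0.005]
force: [0.7, -0.0, -0.6]
finger_gap: -0.5
t 4.8 stand 38.8 48.8 62.2 xyaw 21.45 tilt [-0.011  0.001 -1.   ] F stand 0.6 -0.3 -0.6 gap -0.5 q [-0.02  0.25 -0.01  1.32  0.    1.17]
shift m [ 0.0053  0.0197 -0.006 ]
rot deg [-0.27  0.56 -0.35]
```

View pics/wrist5.png

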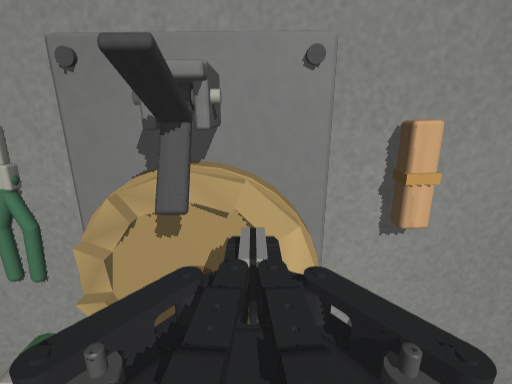

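View pics/scene5.png

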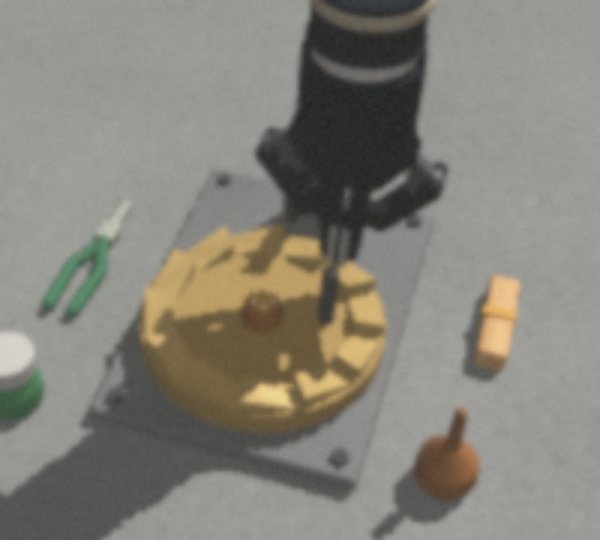

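```bash

python3 -m handwheel '[{"xyz":[0.005,0.008,-0.005],"rotation":[0,0,0]},{"xyz":[0.005,0.014,-0.005],"rotation":[0,0,0]},{"xyz":[0.005,0.019,-0.005],"rotation":[0,0,0]},{"xyz":[0.005,0.023,-0.005],"rotation":[0,0,0]},{"xyz":[0.005,0.023,-0.005],"rotation":[0,0,0]}]'
python3 -c "from h import *;report(44,10,68)"
python3 -m handwheel '[{"xyz":[0,0,0],"rotation":[0,0,0]},{"xyz":[0,0,0],"rotation":[0,0,0]}]'
python3 - <<'E'
from h import *
from station import vision
import cv2
report(44,10,68)
for n in ("scene","top"):
    c=vision.camera(n);a=c["image"]
    if n=="scene": a=cv2.resize(a[80:260,200:400],None,fx=3,fy=3)
    if n=="top": a=cv2.resize(a[130:310,110:330],None,fx=3,fy=3)
    cv2.imwrite(f"pics/{n}6.png",a)
E
```

```text
time: 5.4
position: [605.7, 30.8, 72.8]
ee_rot: [0.001, 0.983, 0.185, 0.0]
force: [-0.4, -0.4, -1.3]
finger_gap: -0.1
t 5.4 stand 47.8 20.6 72.8 xyaw 21.28 tilt [ 0.    -0.002 -1.   ] F stand -0.5 -0.2 -1.3 gap -0.1 q [-0.06  0.28  0.04  1.34 -0.    1.14]
shift m [-0.0037  0.0107  0.0049]
rot deg [ 0.12  0.02 -0.52]
time: 5.6
position: [604.5, 31.6, 71.5]
ee_rot: [0.0, 0.983, 0.185, -0.001]
force: [-0.6, 0.1, -0.5]
finger_gap: 0.2
t 5.6 stand 46.9 21.9 71.5 xyaw 21.32 tilt [-0.002 -0.001 -1.   ] F stand -0.5 0.3 -0.5 gap 0.2 q [-0.06  0.28  0.04  1.34 -0.    1.14]
shift m [-0.0028  0.0119  0.0035]
rot deg [ 0.01  0.13 -0.48]
```

View pics/top6.png

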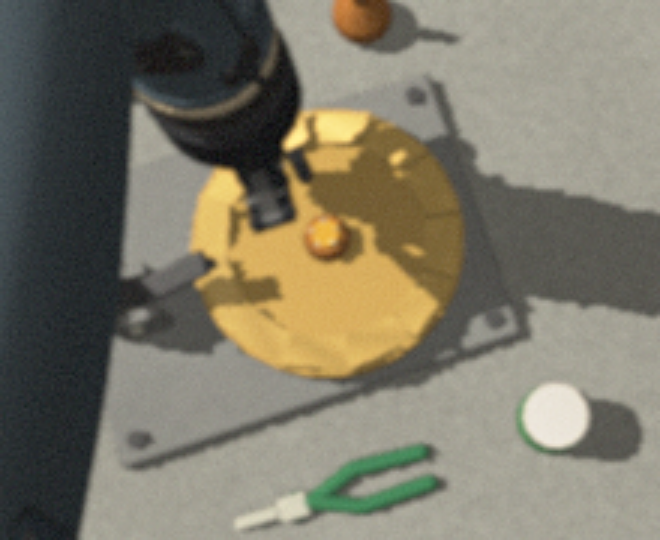

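View pics/scene6.png

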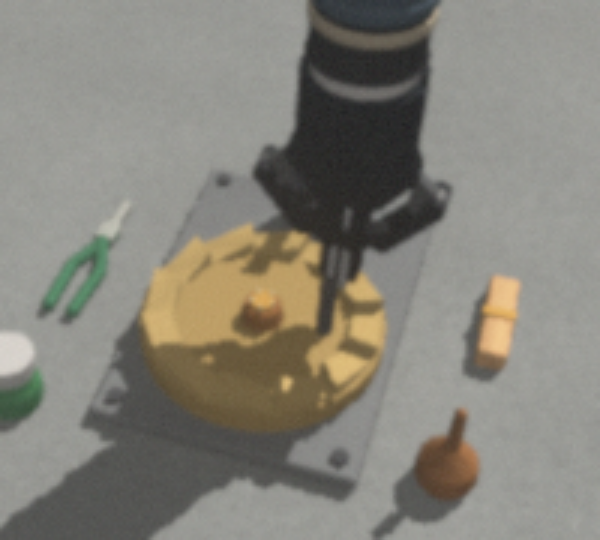

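```bash
python3 - <<'E'
from h import *
from station import vision,manip
T=vision.camera("top");S=vision.camera("scene")
p=manip.sense()["position"];report()
f=lambda q:((q-[110,130])*3).round(0); g=lambda q:((q-[200,80])*3).round(0)
print("tcp",f(proj(T,p)),g(proj(S,p)))
for w in (0,-.1,-.2,-.3,-.4,-.524):
    a=.262+w; P=O+45*(np.cos(a)*XD+np.sin(a)*YD)
    print(w,"y",round(45*np.sin(a),1),"top",f(proj(T,np.append(P,86))),"base",f(proj(T,np.append(P,36))),"scene base",g(proj(S,np.append(P,36))))
E
```

```text
t 5.8 stand 47.6 22.1 71.9 xyaw 21.34 tilt [-0.001 -0.    -1.   ] F stand -0.7 -0.1 -0.4 gap 0.2 q [-0.06  0.28  0.04  1.33 -0.    1.14]
tcp [266. 165.] [338. 275.]
0 y 11.7 top [281. 160.] base [291. 181.] scene base [324. 319.]
-0.1 y 7.3 top [288. 156.] base [297. 177.] scene base [324. 324.]
-0.2 y 2.8 top [294. 153.] base [304. 174.] scene base [323. 329.]
-0.3 y -1.7 top [301. 151.] base [310. 172.] scene base [321. 333.]
-0.4 y -6.2 top [309. 149.] base [317. 170.] scene base [319. 338.]
-0.524 y -11.7 top [318. 148.] base [326. 169.] scene base [316. 343.]
```

```bash

python3 -m handwheel '[{"xyz":[-0.002,0.003,0.002],"rotation":[0,0,0]},{"xyz":[-0.002,0.006,0.002],"rotation":[0,0,0]},{"xyz":[-0.002,0.009,0.002],"rotation":[0,0,0]},{"xyz":[-0.002,0.009,0.002],"rotation":[0,0,0]},{"xyz":[-0.002,0.009,0.002],"rotation":[0,0,0]}]'
cat > look.py <<'E'
import sys
from h import *
from station import vision
import cv2
report()
for n in ("scene","top"):
    c=vision.camera(n);a=c["image"]
    if n=="scene": a=cv2.resize(a[130:230,240:340],None,fx=6,fy=6,interpolation=2)
    if n=="top": a=cv2.resize(a[140:260,150:270],None,fx=5,fy=5,interpolation=2)
    cv2.imwrite(f"pics/{n}{sys.argv[1]}.png",a)
    o,k=((240,130),6) if n=="scene" else ((150,140),5)
    for w in (-.3,-.4,-.45,-.5,-.55,-.6):
        q=.262+w; P=O+45*(np.cos(q)*XD+np.sin(q)*YD)
        print(n,w,*[((proj(c,np.append(P,z))-o)*k+k/2).round(0) for z in (86,36)])
E
python3 look.py 7
```

```text
time: 6.3
position: [606.7, 22.4, 70.3]
ee_rot: [0.001, 0.983, 0.185, -0.0]
force: [-0.5, -0.6, 0.4]
finger_gap: 0.0
t 6.3 stand 45.6 12.5 70.3 xyaw 21.32 tilt [-0.    -0.001 -1.   ] F stand -0.7 -0.4 0.4 gap 0.0 q [-0.07  0.28  0.04  1.33 -0.    1.13]
scene -0.3 [417. 271.] [406. 370.]
scene -0.4 [412. 280.] [402. 379.]
scene -0.45 [409. 285.] [399. 383.]
scene -0.5 [406. 289.] [396. 387.]
scene -0.55 [403. 293.] [393. 391.]
scene -0.6 [399. 297.] [389. 395.]
top -0.3 [305. 204.] [320. 239.]
top -0.4 [317. 201.] [331. 236.]
top -0.45 [323. 200.] [337. 235.]
top -0.5 [329. 200.] [342. 235.]
top -0.55 [335. 199.] [348. 234.]
top -0.6 [341. 199.] [354. 234.]
```

View pics/top7.png

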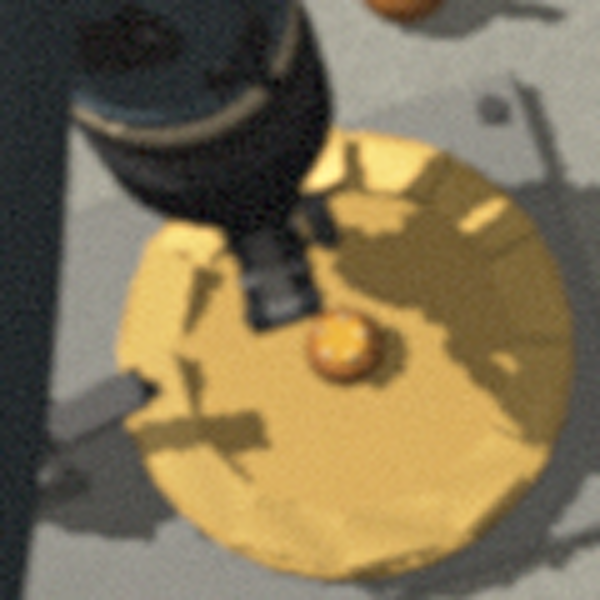

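View pics/scene7.png

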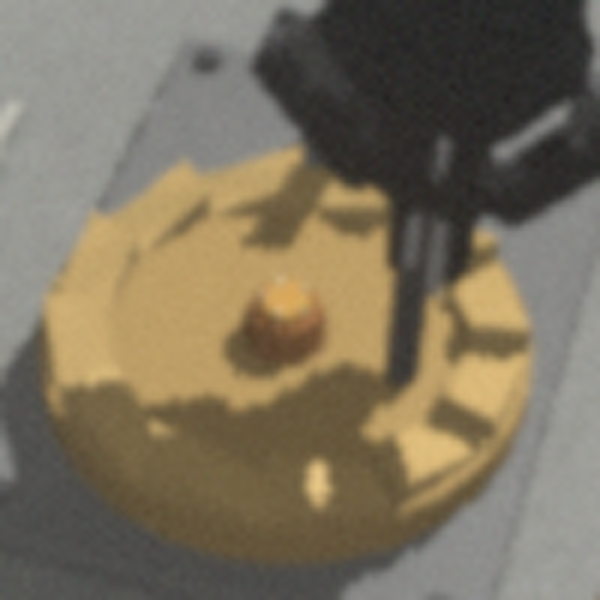

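```bash

python3 -m handwheel '[{"xyz":[0,0.002,0],"rotation":[0,0,0]},{"xyz":[0,0.004,0],"rotation":[0,0,0]},{"xyz":[0,0.005,0],"rotation":[0,0,0]},{"xyz":[0,0.005,0],"rotation":[0,0,0]},{"xyz":[0,0.005,0],"rotation":[0,0,0]}]'
python3 look.py 8
```

```text
time: 6.9
position: [608.7, 18.2, 70.3]
ee_rot: [0.0, 0.983, 0.185, 0.0]
force: [-0.9, -0.2, -0.2]
finger_gap: -0.1
t 6.9 stand 45.9 7.8 70.3 xyaw 21.34 tilt [ 0.    -0.001 -1.   ] F stand -0.9 0.2 -0.2 gap -0.1 q [-0.08  0.29  0.05  1.33 -0.    1.12]
scene -0.3 [417. 271.] [406. 370.]
scene -0.4 [412. 280.] [402. 379.]
scene -0.45 [409. 285.] [399. 383.]
scene -0.5 [406. 289.] [396. 387.]
scene -0.55 [403. 293.] [393. 391.]
scene -0.6 [399. 297.] [389. 395.]
top -0.3 [305. 204.] [320. 239.]
top -0.4 [317. 201.] [331. 236.]
top -0.45 [323. 200.] [337. 235.]
top -0.5 [329. 200.] [342. 235.]
top -0.55 [335. 199.] [348. 234.]
top -0.6 [341. 199.] [354. 234.]
```

View pics/top8.png

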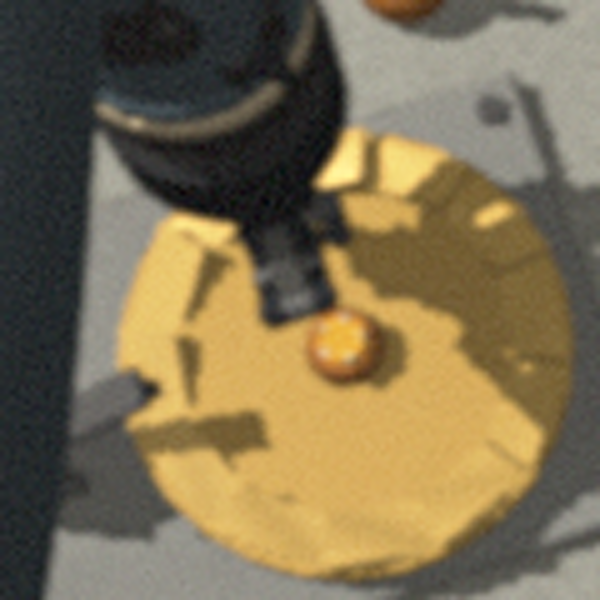

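View pics/scene8.png

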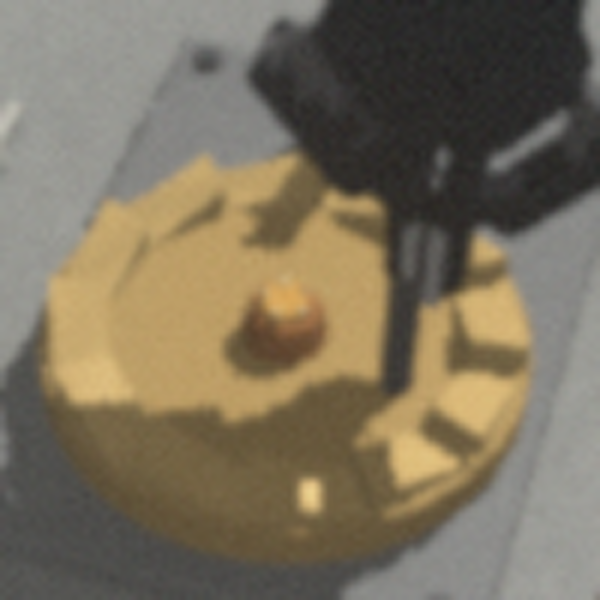

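```bash

python3 -m handwheel '[{"xyz":[0,-0.006,0],"rotation":[0,0,0]},{"xyz":[0,-0.010,-0.04],"rotation":[0,0,0]},{"xyz":[0,-0.02,-0.09],"rotation":[0,0,0]},{"xyz":[-0.02,-0.065,-0.09],"rotation":[0,0,0]},{"xyz":[-0.045,-0.11,-0.09],"rotation":[0,0,0]}]'
python3 -m handwheel '[{"xyz":[0,-0.05,0],"rotation":[0,0,0]},{"xyz":[0,-0.06,0],"rotation":[0,0,0]},{"xyz":[0,-0.06,0],"rotation":[0,0,0]}]'
python3 look.py 9; python3 -c "from h import *;report(0,176,88)"
```

```text
time: 7.5
position: [529.8, 104.5, 163.6]
ee_rot: [0.0, 0.983, 0.184, 0.004]
force: [-0.2, 0.1, -0.3]
finger_gap: 0.2
time: 7.8
position: [505.2, 161.3, 160.7]
ee_rot: [0.0, 0.982, 0.187, 0.0]
force: [-0.2, -0.3, -0.5]
finger_gap: -0.1
t 7.8 stand 2.9 179.1 160.7 xyaw 21.57 tilt [ 0.001  0.    -1.   ] F stand -0.3 -0.2 -0.5 gap -0.1 q [ 0.18  0.06 -0.03  1.48 -0.    1.38]
scene -0.3 [417. 271.] [406. 370.]
scene -0.4 [412. 280.] [402. 379.]
scene -0.45 [409. 285.] [399. 383.]
scene -0.5 [406. 289.] [396. 387.]
scene -0.55 [403. 293.] [393. 391.]
scene -0.6 [399. 297.] [389. 395.]
top -0.3 [305. 204.] [320. 239.]
top -0.4 [317. 201.] [331. 236.]
top -0.45 [323. 200.] [337. 235.]
top -0.5 [329. 200.] [342. 235.]
top -0.55 [335. 199.] [348. 234.]
top -0.6 [341. 199.] [354. 234.]
t 7.9 stand 3.2 176.7 160.4 xyaw 21.36 tilt [ 0.001 -0.001 -1.   ] F stand 0.0 -0.2 -0.1 gap 0.2 q [ 0.18  0.06 -0.03  1.48 -0.    1.38]
shift m [-0.0033  0.0006  0.0724]
rot deg [ 0.06 -0.03 -0.44]
```

View pics/top9.png

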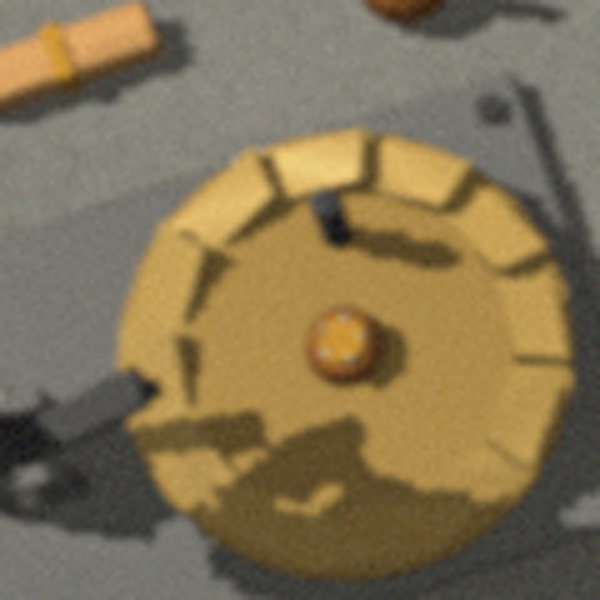

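View pics/scene9.png

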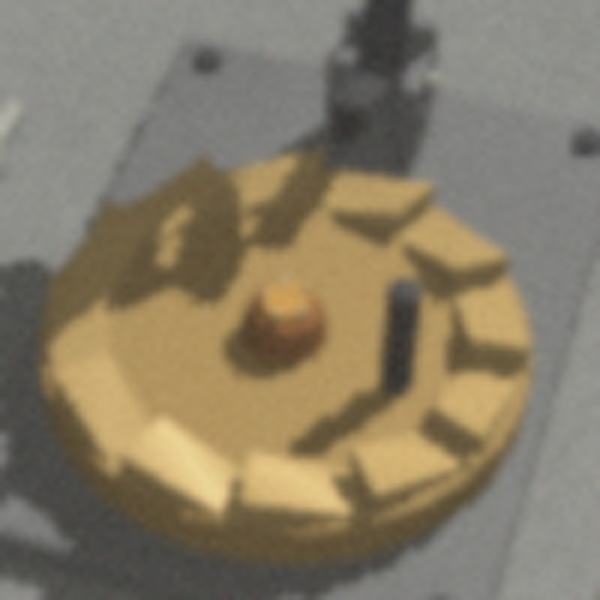

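```bash

python3 -m handwheel '[{"xyz":[-0.003,0,0.04],"rotation":[0,0,0]},{"xyz":[-0.003,0,0.07],"rotation":[0,0,0]},{"xyz":[-0.003,0,0.07],"rotation":[0,0,0]},{"xyz":[-0.003,0,0.07],"rotation":[0,0,0]}]'
python3 -c "from h import *;report(0,140,88)"
```

```text
time: 8.3
position: [503.2, 157.1, 90.0]
ee_rot: [0.0, 0.983, 0.184, -0.001]
force: [0.4, -0.4, 0.5]
finger_gap: 0.1
t 8.3 stand -0.4 176.0 90.0 xyaw 21.23 tilt [-0.002 -0.001 -1.   ] F stand 0.2 -0.5 0.5 gap 0.1 q [ 0.18  0.07 -0.16  1.34 -0.    1.38]
shift m [0.0008 0.036  0.002 ]
rot deg [-0.    0.09 -0.57]
```

```bash

python3 -m handwheel '[{"xyz":[0,0.01,0],"rotation":[0,0,0]},{"xyz":[0,0.02,0],"rotation":[0,0,0]},{"xyz":[0,0.027,0],"rotation":[0,0,0]},{"xyz":[0,0.033,0],"rotation":[0,0,0]},{"xyz":[0,0.036,0],"rotation":[0,0,0]}]'
python3 -c "from h import *;report(0,130,88)"
python3 -m handwheel '[{"xyz":[0,0.003,0],"rotation":[0,0,0]},{"xyz":[0,0.006,0],"rotation":[0,0,0]},{"xyz":[0,0.008,0],"rotation":[0,0,0]},{"xyz":[0,0.008,0],"rotation":[0,0,0]}]'
python3 -c "from h import *;report(0,130,88)"; python3 look.py 10
```

```text
time: 8.8
position: [517.1, 124.2, 91.1]
ee_rot: [0.0, 0.983, 0.185, 0.001]
force: [0.5, 0.4, -0.5]
finger_gap: -0.1
t 8.8 stand 0.2 140.3 91.1 xyaw 21.31 tilt [ 0.002  0.    -1.   ] F stand 0.6 0.2 -0.5 gap -0.1 q [ 0.11  0.08 -0.15  1.34  0.    1.31]
shift m [-0.0001  0.0103  0.0031]
rot deg [ 0.02 -0.09 -0.49]
time: 9.2
position: [519.0, 117.1, 90.0]
ee_rot: [0.0, 0.983, 0.185, -0.0]
force: [0.6, -0.5, 0.0]
finger_gap: 0.1
t 9.2 stand -0.7 132.9 90.0 xyaw 21.34 tilt [-0.001 -0.001 -1.   ] F stand 0.4 -0.7 0.0 gap 0.1 q [ 0.1   0.08 -0.15  1.34 -0.    1.29]
shift m [0.0007 0.0029 0.002 ]
rot deg [ 0.02  0.04 -0.46]
t 9.2 stand -0.7 132.9 90.0 xyaw 21.34 tilt [-0.001 -0.001 -1.   ] F stand 0.4 -0.7 0.0 gap 0.1 q [ 0.1   0.08 -0.15  1.34 -0.    1.29]
scene -0.3 [417. 271.] [406. 370.]
scene -0.4 [412. 280.] [402. 379.]
scene -0.45 [409. 285.] [399. 383.]
scene -0.5 [406. 289.] [396. 387.]
scene -0.55 [403. 293.] [393. 391.]
scene -0.6 [399. 297.] [389. 395.]
top -0.3 [305. 204.] [320. 239.]
top -0.4 [317. 201.] [331. 236.]
top -0.45 [323. 200.] [337. 235.]
top -0.5 [329. 200.] [342. 235.]
top -0.55 [335. 199.] [348. 234.]
top -0.6 [341. 199.] [354. 234.]
```

View pics/scene10.png

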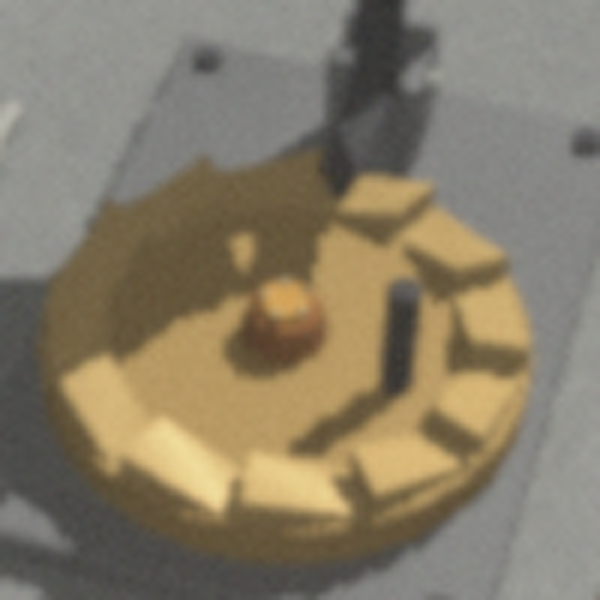

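```bash

python3 -m handwheel '[{"xyz":[0,0.001,0],"rotation":[0,0,0]},{"xyz":[0,0.002,0],"rotation":[0,0,0]},{"xyz":[0,0.002,0],"rotation":[0,0,0]}]'
python3 -c "from h import *;report()"
python3 -m handwheel '[{"xyz":[0,0.001,0],"rotation":[0,0,0]},{"xyz":[0,0.002,0],"rotation":[0,0,0]},{"xyz":[0,0.002,0],"rotation":[0,0,0]}]'
python3 -c "from h import *;report()"
```

```text
time: 9.6
position: [519.4, 115.6, 89.9]
ee_rot: [-0.0, 0.983, 0.185, -0.001]
force: [-1.2, 0.9, -1.0]
finger_gap: -0.2
t 9.6 stand -0.9 131.4 89.9 xyaw 21.35 tilt [-0.001  0.    -1.   ] F stand -0.8 1.3 -1.0 gap -0.2 q [ 0.09  0.08 -0.14  1.34  0.    1.29]
time: 9.9
position: [519.7, 114.9, 90.0]
ee_rot: [-0.002, 0.983, 0.186, -0.001]
force: [-1.7, 5.9, -0.2]
finger_gap: 0.1
t 9.9 stand -0.9 130.7 90.0 xyaw 21.4 tilt [-0.002  0.003 -1.   ] F stand 0.6 6.1 -0.2 gap 0.1 q [ 0.09  0.08 -0.14  1.34  0.    1.29]
```

```bash

python3 -m handwheel '[{"xyz":[0,0.001,0],"rotation":[0,0,0]},{"xyz":[0,0.002,0],"rotation":[0,0,0]},{"xyz":[0,0.002,0],"rotation":[0,0,0]}]'
python3 -c "from h import *;report()"
python3 -m handwheel '[{"xyz":[0,-0.01,0],"rotation":[0,0,0]},{"xyz":[0,-0.05,0],"rotation":[0,0,0]},{"xyz":[0,-0.06,-0.05],"rotation":[0,0,0]},{"xyz":[0,-0.06,-0.09],"rotation":[0,0,0]},{"xyz":[0,-0.06,-0.09],"rotation":[0,0,0]}]'
python3 look.py 11
python3 - <<'E'
from h import *
from station import vision
import cv2
c=vision.camera("wrist");cv2.imwrite("pics/wrist11.png",c["image"])
S=vision.camera("scene");cv2.imwrite("pics/scene12.png",cv2.resize(S["image"][100:220,230:390],None,fx=5,fy=5,interpolation=2))
for th in (0,.05,.1,.2,.4):
    y=128-13*np.cos(th)+58*np.sin(th);z=53+58*np.cos(th)+13*np.sin(th)
    n=(128-61*np.cos(th)-14*np.sin(th), 53-14*np.cos(th)+61*np.sin(th))
    print(th,proj(c,np.append(O+y*YD,z)).round(0),((proj(S,np.append(O+y*YD,z))-[230,100])*5+2.5).round(0),"nose scene",((proj(S,np.append(O+n[0]*YD,n[1]))-[230,100])*5+2.5).round(0))
E
```

```text
time: 10.2
position: [519.7, 114.9, 90.0]
ee_rot: [-0.004, 0.983, 0.186, -0.001]
force: [-3.7, 8.3, 0.4]
finger_gap: 0.3
t 10.2 stand -0.8 130.6 90.0 xyaw 21.46 tilt [-0.003  0.007 -1.   ] F stand -0.3 9.1 0.4 gap 0.3 q [ 0.09  0.08 -0.14  1.35  0.01  1.28]
time: 10.7
position: [503.5, 168.5, 187.9]
ee_rot: [0.001, 0.983, 0.186, 0.007]
force: [0.4, 0.6, 0.6]
finger_gap: 0.2
t 10.7 stand 4.0 186.5 187.9 xyaw 21.4 tilt [ 0.014  0.001 -1.   ] F stand 0.6 0.4 0.6 gap 0.2 q [ 0.2   0.04  0.01  1.52 -0.    1.4 ]
scene -0.3 [417. 271.] [406. 370.]
scene -0.4 [412. 280.] [402. 379.]
scene -0.45 [409. 285.] [399. 383.]
scene -0.5 [406. 289.] [396. 387.]
scene -0.55 [403. 293.] [393. 391.]
scene -0.6 [399. 297.] [389. 395.]
top -0.3 [305. 204.] [320. 239.]
top -0.4 [317. 201.] [331. 236.]
top -0.45 [323. 200.] [337. 235.]
top -0.5 [329. 200.] [342. 235.]
top -0.55 [335. 199.] [348. 234.]
top -0.6 [341. 199.] [354. 234.]
0 [251. 274.] [369. 129.] nose scene [331. 320.]
0.05 [251. 271.] [371. 124.] nose scene [331. 316.]
0.1 [250. 269.] [373. 119.] nose scene [331. 312.]
0.2 [250. 263.] [376. 110.] nose scene [331. 302.]
0.4 [250. 251.] [383.  96.] nose scene [333. 280.]
```

View pics/scene12.png

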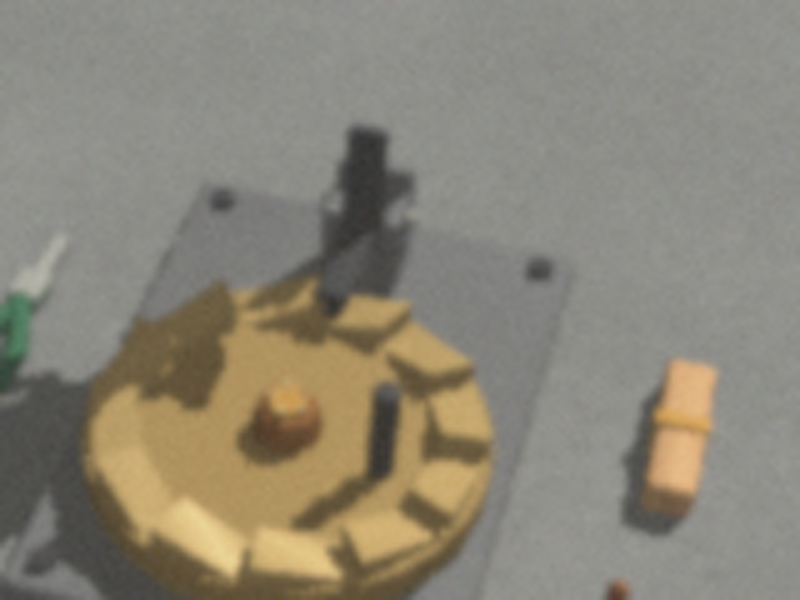

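View pics/top11.png

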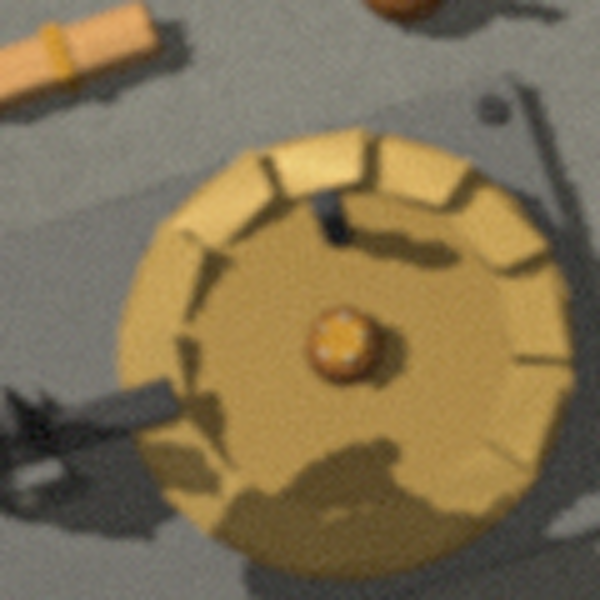

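View pics/wrist11.png

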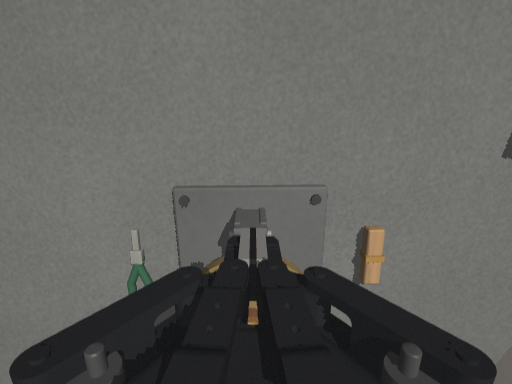

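```bash

python3 -m handwheel '[{"xyz":[0,0,0],"rotation":[0,0,0]},{"xyz":[0,0,0],"rotation":[0,0,0]},{"xyz":[0,0,0],"rotation":[0,0,0]}]'
python3 -c "
from station import sign_off; print(sign_off())"
```

```text
time: 11.2
position: [499.0, 167.4, 179.2]
ee_rot: [0.0, 0.983, 0.185, -0.001]
force: [-0.3, 0.2, 0.5]
finger_gap: 0.1
the job is handed in; nothing more can be done
None
```

I handed the job in at about 11 s of the 45 s allowed. I lifted the pawl by its horn, pushed the wheel back one notch by the peg, and pushed the horn back until the pawl stopped. I then moved the arm clear. `sign_off()` gave no verdict, so these are my last checks:

- **Pawl lift:** the camera showed the pawl at about 0.45 rad before I touched the wheel, well above the 0.22 rad needed.
- **Wheel:** the top and scene cameras put it at about -0.49 to -0.50 rad, some 0.03 rad short of the ideal -0.524 and within the 0.1 rad tolerance.
- **Pawl home:** pushing the horn back met a hard stop, with the force rising to 9 N and no further movement. That was where I expected it to stop with the pawl down. The horn top is back within half a pixel of where it started in the scene image.
- **Robot:** it ended about 90 mm above the last contact, with the force reading near zero.
- **Bystanders:** the arm kept away from all four. The clamp and pliers looked undisturbed in the last pictures. The jar and burnisher were mostly out of frame, so I did not check those two at the end, and I did not measure any of the four.

One disagreement: just after moves, the measured tool position was off the target by up to about 6 mm. I therefore set the wheel from the pictures instead.

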